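# Clamp down a pressure canner: each wing nut to the bite and a quarter turn more

## Robot

A 6-joint arm with a two-finger parallel gripper is mounted at the origin on a cart in front of the work surface, level with it; the furniture and walls round the work are solid. World frame = base frame: x ahead of the robot, y to its left, z up, the work surface at z = 0. Lengths are in mm, angles in rad, forces in N, time in s.
With the tool pointing down it reaches from about 350 to 975 mm from the base axis. Payload 7.1 kg.
Tool frame: the origin (TCP) lies on the front face of the gripper's body, between the roots of the fingers; the fingertips stand 80 mm ahead of it and the grasp point (between the pads) lies 61 mm ahead of it; z points along the fingers, y is the line along which they close (so a half turn about z gives the same grasp; the last joint's range is limited). The gripper opens to 88 mm and grips with 3 to 60 N. Pads are 20 mm wide; open, the fingers measure 115 mm over their backs; the gripper's body (75 mm by 178 mm) begins 61 mm behind the grasp point.
Start: joints at [1.302, 0.423, 1.63, -0, 1.089, -0.019], TCP at [154.475, 605.593, 302.675] pointing down, gripper open.
Joint ranges: [-3, 3], [-0.9, 2.11], [0.09, 2.58], [-1.31, 4.45], [0.11, 2.69], [-2.54, 2.54]. Speed limits (rad/s): [2.39, 2.39, 3.01, 3.14, 3.14, 3.14].

## Interface

Orientations are given as a rotation vector (axis times angle).
In Python, from workcell import readout, vision, close_job gives the robot as it stands.
- The arm moves only by the tool servo_tool, never from a script. Its argument "plan" is a list that holds one entry, the list of rows, each a list of 7 numbers: the gripper command: -1 is fully open, 1 is shut, values between are in proportion, then the shift along the world's x, y, z in units of 40 mm (1.0 is 40 mm), then the turn, a rotation vector about the world's x, y, z in units of 5 degrees (1.0 is 5 degrees). A call has 1 to 5 rows; each row shifts and turns the commanded pose from where the row before left it; what a row does not reach is not made up. A row lasts 1/12 s, in which the tool goes at most 41.7 mm and 7.16 degrees, less where a joint would pass 70% of its speed; a pose out of reach is approached as far as the arm can. A call is refused whole if a number of a shift passes 1 or a number of a turn 1, either way. A call with a gripper value outside its range is refused whole. The fingers move at their own pace and stop on an object; the grip force is fixed at half the most. Time passes only in rows, so rows that do not move let the fingers close. It gives the time, the measured TCP pose, the force, the opening and the grip force at its end, in the units of the state.
- readout.get_obs(): the state, without advancing time (a new reading comes with each control period).
- vision.get_image(name): name is "scene" or "top" or "wrist"; returns the picture (420x560x3 uint8, red, green, blue); there is no depth.
- vision.camera_params(name): a dict with "fx", "fy", "cx", "cy" (pixels), "rvec" (rotation vector, rad) and "tvec" (3), from world to camera coordinates, as OpenCV has them; the wrist camera has in their place "hand_eye" (4x4, takes a point from camera to tool coordinates, whose origin is the TCP and whose axes are the flange's). Camera axes: x right, y down, z forward; pixel columns grow to the right and rows downward; lengths in mm; the calibration is good to about 2 mm. A picture is of the moment at which its call begins: read the wrist's pose just before it. camera_params takes no time and is no camera call.
- close_job(): hands the job in; it is judged then, once.
The state is a dict: "t": time; "qpos": joint angles; "qvel": joint speeds; "joint_torque": joint torques, N m; "ee_pos": TCP position; "orientation": TCP orientation; "ft_force": force on the tool from outside, world axes, zero at the start; "moment": the same for the moment, N m; "width": finger opening in mm; "grasp_force": force on a finger pad.
Only numpy, scipy, OpenCV 4.12 (cv2) and the standard library are available. Lean on these libraries where they do the work, as an engineer would, in place of code of your own. Each camera call takes 0.05 s, during which the arm holds its last target. There are 200 camera calls.

## Task

Clamp the pressure canner's lid down: begin with the wing nut on the gauge's side and go clockwise round the rim, seen from above. Screw each nut down until you feel it bite on its washer and then give it one quarter turn more, neither less nor much more, and finish each nut before you tighten the next. Do not knock the canner or push the other things on the worktop about, and leave all three nuts clamped and let go.

Things in the scene. Friction and masses are not known exactly. Their poses are not given: they have to be found in the camera images.
- canner: small aluminium pressure canner, fixed, lid on: pan 200 mm across, lid rim 211 mm across, 102 mm up. Origin: centre of its underside, z up. Three clamp studs stand 112 mm from its axis: along its own +x (the gauge's side) and 120 degrees either way. On the lid: black bar grip 92 mm long along y (top 148 mm up), gauge, vent weight (145 mm up). Side handles reach 147 mm along +y and -y, 45 mm up.
- gauge (a point): centre of the white dial of the pressure gauge, a round steel gauge 35 mm across lying face up on the lid, 140 mm above the worktop, 26 mm from the lid's centre towards wing nut 1.
- wing_nut_1: black wing nut on the gauge's side: the first. Origin: on the stud's axis, in the nut's flat underside, about 111 mm above the worktop. z up; x along the wings, a flat upright bar 54 mm long in x, 9 mm thick in y, 16 to 42 mm above the origin, rounded at the upper corners; below it a round hub 28 mm across. Clockwise seen from above screws it down, 6 mm a turn.
- wing_nut_2: the next wing nut clockwise round the rim seen from above: the second. Same shape, origin and axes as wing nut 1; its wings point another way.
- wing_nut_3: the third and last wing nut going clockwise. Same shape, origin and axes as wing nut 1; its wings point another way.
- washer_1: sprung steel washer, 33 mm across, 4 mm thick, captive on the lid lug under wing nut 1; origin: centre of its underside, 106 mm up. From its start the nut runs free at about 0.06 N m for some part of a third of a turn (differs per nut, not seen), then bites: the torque climbs to about 0.2 N m within 20 degrees, to 0.4 N m a quarter turn later. It stays where it is let go.
- washer_2: sprung washer under wing nut 2, the same as washer 1 (nut and washer press on each other with about 6 N when the bite is felt and about 36 N a quarter turn later).
- washer_3: sprung washer under wing nut 3, the same as washers 1 and 2.
- jar: bystander: tall glass storage jar with a grey lid, dark contents, 92 mm across, 167 mm tall; its origin is the centre of its underside.
- pepper_mill: bystander: turned dark wooden pepper mill, 58 mm across, 160 mm tall; its origin is the centre of its underside.
- mug: bystander: pink and white mug with a handle, 90 mm across, 105 mm tall; its origin is the centre of its underside.
- onion: bystander: brown onion, 82 mm across, 94 mm tall; its origin is the centre of its underside.
- lemon: bystander: lemon, 78 mm long, 56 mm tall; its origin is the centre of its underside.
- garlic: bystander: garlic bulb, 60 mm across, 58 mm tall; its origin is the centre of its underside.
- tape_roll: bystander: roll of masking tape lying flat, 104 mm across, 25 mm tall; its origin is the centre of its underside.
- teaspoon: bystander: steel teaspoon, 130 mm long, 11 mm tall; its origin is the centre of its underside.

How it is judged (in metres and radians):
On the way, in this order (a step that is already met when the one before it is completed fails the run):
1. the nut on the gauge's side is clamped, the other two still loose (contact force between wing_nut_1 and washer_1 between 30 and 44 N and contact force between wing_nut_2 and washer_2 below 2 N and contact force between wing_nut_3 and washer_3 below 2 N), for 0.2 s.
2. the next nut clockwise is clamped too, the last still loose (contact force between wing_nut_1 and washer_1 between 30 and 44 N and contact force between wing_nut_2 and washer_2 between 30 and 44 N and contact force between wing_nut_3 and washer_3 below 2 N), for 0.2 s.
3. the last nut is clamped as well (contact force between wing_nut_1 and washer_1 between 30 and 44 N and contact force between wing_nut_2 and washer_2 between 30 and 44 N and contact force between wing_nut_3 and washer_3 between 30 and 44 N), for 0.2 s.
At the end, for the whole second after the job is handed in: All three wing nuts bear on their washers with 30 to 44 N, which is a quarter turn past the bite give or take some 25 degrees, and are at rest (all of step 3 and angular speed of each of wing_nut_1, wing_nut_2, wing_nut_3 below 0.05 rad/s); the robot touches nothing.
It fails at once if a nut is forced far past its quarter turn (over 53 N on its washer) (contact force between wing_nut_1 and washer_1 above 53 N or contact force between wing_nut_2 and washer_2 above 53 N or contact force between wing_nut_3 and washer_3 above 53 N).
It fails at once if the robot knocks or leans on the canner with more than 25 N (contact force between any of the arm, the fingers and canner above 25 N).
It fails at once if one of the other things is pushed more than 20 mm (distance of any of jar, pepper_mill, mug, onion, lemon, garlic, tape_roll, teaspoon from where it was at the start of the episode above 0.02 m).
It also fails if it takes over 72 s, if anything falls off the work surface, if the arm or the gripper's body presses on something with over 40 N, if the wrist force passes 120 N, or if a joint passes its speed limit or range.

## Working session

There is one attempt and no reset: what is moved stays moved. The work goes in short steps, Python scripts to look and compute and a tool call to move; the robot and the scene stay as the last step left them, time stands still between calls to the robot, and variables do not carry over. Pictures are saved under pics/ and viewed, at most 10 in all, crops included, and the job is handed in when it is done.

Besides the shell and the picture viewer there is one more tool, called after "Request:" by a JSON object that holds its "method" and its "body". servo_tool: Moves the arm, as the interface text tells. Its arguments: {"type":"object","properties":{"plan":{"type":"array"}},"required":["plan"]}

```bash
ls; mkdir -p pics
cat > h.py <<'E'
import numpy as np, cv2
from workcell import readout, vision
def save(n,f):
    im=vision.get_image(n); cv2.imwrite(f,im[:,:,::-1]); return im
def ray(n,u,v,obs=None):
    p=vision.camera_params(n)
    d=np.array([(u-p['cx'])/p['fx'],(v-p['cy'])/p['fy'],1.])
    if n!='wrist':
        R=cv2.Rodrigues(np.array(p['rvec'],float))[0]; t=np.array(p['tvec'],float).ravel()
        return -R.T@t, R.T@d
    H=np.array(p['hand_eye']); o=obs or readout.get_obs()
    R=cv2.Rodrigues(np.array(o['orientation'],float))[0]
    return R@H[:3,3]+np.array(o['ee_pos']), R@H[:3,:3]@d
def plane(n,u,v,z,obs=None):
    c,d=ray(n,u,v,obs); return c+d*(z-c[2])/d[2]
E
python3 - <<'E'
from h import *
o=readout.get_obs(); print(o)
for n in ("scene","top"): save(n,f"pics/{n}0.png")
for n in ("scene","top","wrist"): print(vision.camera_params(n))
E
```

```text
pics
{'t': 0.0, 'qpos': array([ 1.30201319e+00,  4.23777070e-01,  1.63071075e+00, -3.90093950e-05,
        1.08860331e+00, -1.90025355e-02]), 'qvel': array([ 0.00220169, -0.00029684, -0.00073137, -0.0011185 , -0.00146387,
       -0.00032366]), 'joint_torque': array([-1.77320930e-03, -5.44608557e+01, -2.73671275e+01,  6.44287001e-02,
        2.24957726e-02, -1.49033553e-04]), 'ee_pos': array([154.36001022, 605.176492  , 301.93327548]), 'orientation': array([-3.91284438e-01, -3.11694725e+00,  2.33712932e-03]), 'ft_force': array([-0.1153345 , -0.09407545,  0.22079547]), 'moment': array([ 0.02280938,  0.00216014, -0.01426839]), 'grasp_force': 0.0, 'width': 87.73547895944313}
{'fx': 381.01910424880265, 'fy': 381.01910424880265, 'cx': 279.1929341245661, 'cy': 209.5755128345177, 'rvec': array([ 1.0487972 , -2.06441025,  1.26596623]), 'tvec': array([270.25682524, 339.61822307, 399.23538509])}
{'fx': 499.0009115802842, 'fy': 499.0009115802842, 'cx': 296.228504773806, 'cy': 208.90267349776764, 'rvec': array([ 2.16712353, -2.15661768,  0.08732125]), 'tvec': array([ -94.56250834,  607.44694798, 1266.45792429])}
{'fx': 351.03638911928675, 'fy': 351.03638911928675, 'cx': 277.94736384924016, 'cy': 204.29074202348173, 'hand_eye': array([[-9.87191064e-04, -9.67997780e-01, -2.50956817e-01,
         6.70325877e+01],
       [ 9.99999451e-01, -1.04401151e-03,  9.32841939e-05,
         1.47954253e+00],
       [-3.52300698e-04, -2.50956587e-01,  9.67998279e-01,
        -8.13536650e+01],
       [ 0.00000000e+00,  0.00000000e+00,  0.00000000e+00,
         1.00000000e+00]])}
```

View pics/top0.png

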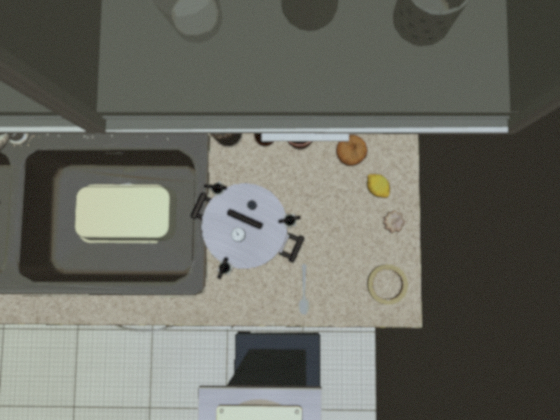

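View pics/scene0.png

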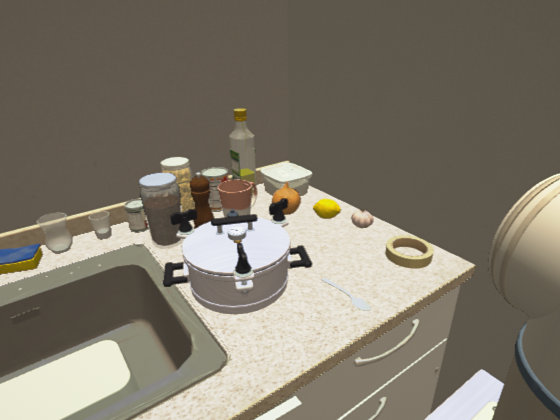

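The top view shows the gauge at (238,234). That makes nut 1 the one at (225,267), with nut 2 clockwise at (217,188) and nut 3 at (289,219). The jar and mill stand behind nut 2, under a wall cabinet.

Run:
```python
from h import *
for k,(u,v) in dict(gauge=(238,234),n1=(225,267),n2=(217,188),n3=(289,219)).items(): print(k,plane("top",u,v,140).round(0))
im=cv2.imread('pics/top0.png')
c=cv2.resize(im[160:300,170:330],None,fx=5,fy=4.28,interpolation=cv2.INTER_CUBIC)
c=cv2.resize(im[165:290,180:330],(800,600*0+667),interpolation=cv2.INTER_CUBIC)[:600]
cv2.imwrite('pics/topc.png',c)
for nm,p in dict(jar=(228,140),mill=(263,140),mug=(300,142),onion=(351,149)).items(): print(nm,plane("top",*p,130).round(0))
print('cab edge',[plane("top",305,131,z).round(0) for z in(300,500,700)], ray("top",280,210)[0])
```

```text
gauge [537.  44. 140.]
n1 [459.  73. 140.]
n2 [646.  96. 140.]
n3 [573. -77. 140.]
jar [766.  74. 130.]
mill [766. -12. 130.]
mug [ 761. -102.  130.]
onion [ 744. -225.  130.]
cab edge [array([ 744., -114.,  300.]), array([ 692., -114.,  500.]), array([ 640., -115.,  700.])] [ 479.83522213 -115.63586436 1318.42180014]
```

View pics/topc.png

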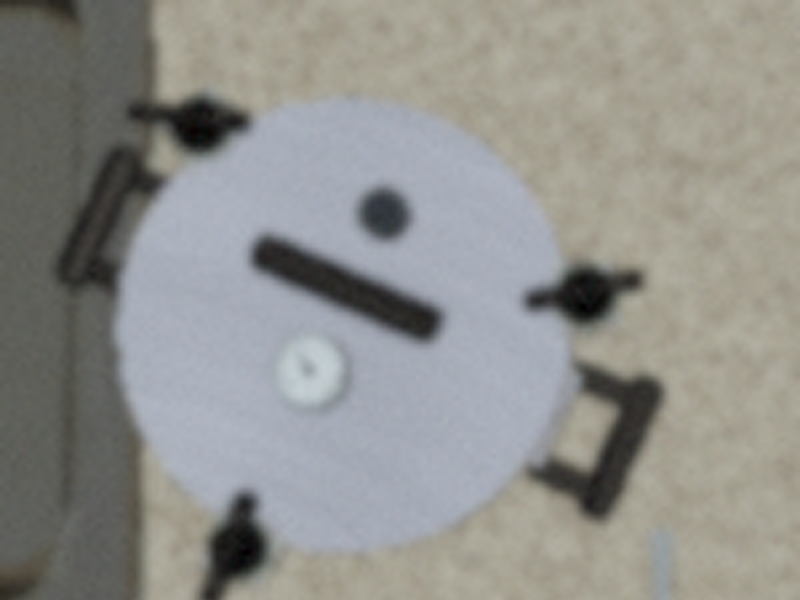

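The nuts lie about 110 mm from (559,31), as they should. I'll move the gripper over the canner for a close look.

Request:
{"method": "servo_tool", "body": {"plan": [[[-1,0.56,-0.8,0,0,0,0],[-1,0.56,-0.8,0,0,0,0],[-1,0.56,-0.8,0,0,0,0],[-1,0.56,-0.8,0,0,0,0],[-1,0.56,-0.8,0,0,0,0]]]}}

```text
t: 0.52
ee_pos: [266.9, 443.9, 302.3]
orientation: [-0.39, -3.117, 0.001]
ft_force: [1.0, 0.9, 0.5]
width: 87.6
grasp_force: 0.0
```

Request:
{"method": "servo_tool", "body": {"plan": [[[-1,0.56,-0.8,0,0,0,0],[-1,0.56,-0.8,0,0,0,0],[-1,0.56,-0.8,0,0,0,0],[-1,0.56,-0.8,0,0,0,0],[-1,0.56,-0.8,0,0,0,0]]]}}

```text
t: 0.93
ee_pos: [379.0, 283.8, 302.6]
orientation: [-0.391, -3.117, 0.0]
ft_force: [0.7, 0.8, -0.2]
width: 87.6
grasp_force: 0.0
```

Request:
{"method": "servo_tool", "body": {"plan": [[[-1,0.56,-0.8,0,0,0,0],[-1,0.56,-0.8,0,0,0,0],[-1,0.56,-0.8,0,0,0,0],[-1,0.56,-0.8,0,0,0,0],[-1,0.56,-0.8,0,0,0,0]]]}}

```text
t: 1.35
ee_pos: [491.1, 123.7, 302.6]
orientation: [-0.392, -3.117, 0.0]
ft_force: [0.4, 1.0, -0.2]
width: 88.0
grasp_force: 0.0
```

Request:
{"method": "servo_tool", "body": {"plan": [[[-1,0.56,-0.8,0,0,0,0],[-1,0.56,-0.8,0,0,0,0],[-1,0.56,-0.8,0,0,0,0],[-1,0,0,0,0,0,0],[-1,0,0,0,0,0,0]]]}}

```text
t: 1.77
ee_pos: [558.2, 27.9, 302.1]
orientation: [-0.397, -3.116, 0.0]
ft_force: [-0.4, 1.2, -0.1]
width: 87.8
grasp_force: 0.0
```

Run:
```python
from h import *
o=readout.get_obs(); print({k:np.round(o[k],3) for k in('t','qpos','ee_pos','orientation','ft_force','moment')})
im=save("wrist","pics/w1.png")
```

```text
{'t': np.float64(1.767), 'qpos': array([ 0.029,  0.328,  1.778,  0.   ,  1.037, -1.289]), 'ee_pos': array([558.199,  27.944, 302.142]), 'orientation': array([-0.397, -3.116,  0.   ]), 'ft_force': array([-0.38 ,  1.213, -0.129]), 'moment': array([-0.03 ,  0.037,  0.053])}
```

View pics/w1.png

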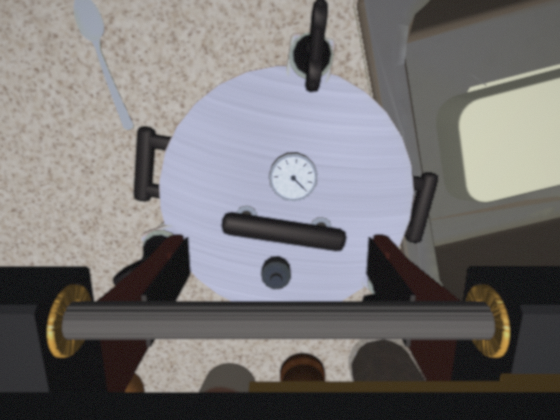

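The close view shows nut 1 with its wing tips at about (320,5) and (313,88), and the dial at (293,177). The gripper hides nuts 2 and 3.

```bash
cat >> h.py <<'E'
def aim(p,q):  # wing tips -> mid, wing angle (deg), j6 choices for a clockwise turn
    m=(p+q)/2; a=np.degrees(np.arctan2(*(q-p)[1::-1])); o=readout.get_obs()
    R=cv2.Rodrigues(np.array(o['orientation'],float))[0]
    ty=np.degrees(np.arctan2(R[1,1],R[0,1]))
    d=((a+90-ty)+90)%180-90   # world yaw turn to make tool y perpendicular to the wings
    print('mid',m.round(1),'len',np.linalg.norm(q-p).round(1),'wing',a.round(1),'tool y',ty.round(1),'yaw turn',d.round(1),'shift/40',((m-o['ee_pos'])/40).round(3),'j',o['qpos'].round(3))
E
python3 - <<'E'
from h import *
g=plane("wrist",293,177,140); p=plane("wrist",320,5,151);q=plane("wrist",313,88,151); print(g)
aim(p,q)
p=vision.camera_params("top")
def tp(u,v): return plane("top",180+u/5.333,165+v/5.336,148)
aim(tp(208,602),tp(247,495)); aim(tp(135,112),tp(247,123)); aim(tp(530,300),tp(640,278))
E
```

```text
[537.13098633  46.74859342 140.        ]
mid [460.7  79.9 151. ] len 47.2 wing -18.1 tool y 75.6 yaw turn -3.7 shift/40 [-2.415  1.271 -3.776] j [ 0.031  0.327  1.779  0.     1.037 -1.289]
mid [457.2  77.3 148. ] len 49.4 wing -19.1 tool y 75.6 yaw turn -4.7 shift/40 [-2.503  1.205 -3.851] j [ 0.031  0.327  1.779  0.     1.037 -1.289]
mid [647.6  97.5 148. ] len 50.4 wing -95.4 tool y 75.6 yaw turn -81.0 shift/40 [ 2.256  1.71  -3.851] j [ 0.031  0.327  1.779  0.     1.037 -1.289]
mid [571.8 -78.6 148. ] len 49.5 wing -78.4 tool y 75.6 yaw turn -64.0 shift/40 [ 0.361 -2.692 -3.851] j [ 0.031  0.327  1.779  0.     1.037 -1.289]
```

Request:
{"method": "servo_tool", "body": {"plan": [[[-1,-0.83,0.43,-0.3,0,0,-0.4],[-1,-0.83,0.43,-0.3,0,0,-0.4],[-1,-0.83,0.43,-0.3,0,0,0],[-1,0,0,0,0,0,0],[-1,0,0,0,0,0,0]]]}}

```text
t: 2.23
ee_pos: [455.2, 82.8, 266.1]
orientation: [-0.494, -3.1, 0.001]
ft_force: [0.8, 0.1, -0.1]
width: 87.5
grasp_force: 0.0
```

Run:
```python
from h import *
o=readout.get_obs(); print({k:np.round(o[k],3) for k in('t','qpos','ee_pos','orientation','ft_force','moment')})
im=save("wrist","pics/w2.png")
```

```text
{'t': np.float64(2.233), 'qpos': array([ 0.154,  0.239,  2.008,  0.   ,  0.898, -1.101]), 'ee_pos': array([455.181,  82.788, 266.095]), 'orientation': array([-4.94e-01, -3.10e+00,  1.00e-03]), 'ft_force': array([ 0.827,  0.139, -0.11 ]), 'moment': array([ 0.007, -0.019, -0.032])}
```

View pics/w2.png

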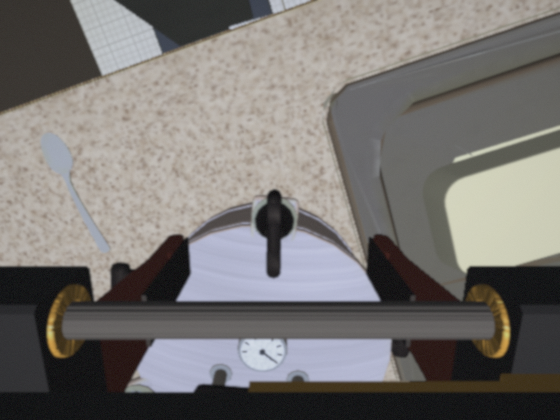

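Nut 1's wing shows between (274,192) and (274,274), in line with the tool.

Run:
```python
from h import *
o=readout.get_obs(); print(o['t'],o['ee_pos'],o['orientation'])
for z in(148,152): aim(plane("wrist",274,192,z),plane("wrist",274,274,z))
```

```text
2.2833 [457.22861173  82.47051078 266.91422932] [4.95452866e-01 3.10208540e+00 1.86205382e-04]
mid [460.3  80.6 148. ] len 52.2 wing -18.4 tool y 71.9 yaw turn -0.2 shift/40 [ 0.076 -0.046 -2.973] j [ 0.153  0.239  2.004  0.     0.898 -1.101]
mid [458.9  81.1 152. ] len 51.1 wing -18.4 tool y 71.9 yaw turn -0.2 shift/40 [ 0.043 -0.034 -2.873] j [ 0.153  0.239  2.004  0.     0.898 -1.101]
```

Request:
{"method": "servo_tool", "body": {"plan": [[[-1,0.05,-0.05,-0.5,0,0,0],[-0.5,0,0,-0.5,0,0,0],[0,0,0,-0.43,0,0,0],[0.5,0,0,0,0,0,0],[0.6,0,0,0,0,0,0]]]}}

```text
t: 2.7
ee_pos: [460.7, 79.3, 209.5]
orientation: [-0.5, -3.101, 0.0]
ft_force: [1.2, 0.4, 0.2]
width: 64.8
grasp_force: 0.0
```

Request:
{"method": "servo_tool", "body": {"plan": [[[1,0,0,0,0,0,0],[1,0,0,0,0,0,0],[1,0,0,0,0,0,0],[1,0,0,0,0,0,0],[1,0,0,0,0,0,0]]]}}

```text
t: 3.12
ee_pos: [460.3, 79.2, 210.0]
orientation: [0.5, 3.101, 0.0]
ft_force: [-0.1, -0.3, -0.7]
width: 31.3
grasp_force: 0.0
```

```bash
cat >> h.py <<'E'
def st():
    o=readout.get_obs(); R=cv2.Rodrigues(np.array(o['orientation'],float))[0]
    print('t',round(o['t'],2),'ee',o['ee_pos'].round(1),'tooly',np.degrees(np.arctan2(R[1,1],R[0,1])).round(2),'tz',R[:,2].round(3),'j6',o['qpos'][5].round(3),'F',o['ft_force'].round(1),'M',o['moment'].round(3),'w',round(o['width'],1),round(o['grasp_force'],1))
E
python3 -c "from h import *;st()"
```

```text
t 3.12 ee [460.3  79.2 210. ] tooly 71.69 tz [ 0.001  0.    -1.   ] j6 -1.106 F [-0.1 -0.3 -0.7] M [-0.035  0.025  0.022] w 31.3 0.0
```

Request:
{"method": "servo_tool", "body": {"plan": [[[1,0,0,0,0,0,0],[1,0,0,0,0,0,0],[1,0,0,0,0,0,0],[1,0,0,0,0,0,0],[1,0,0,0,0,0,0]]]}}

```text
t: 3.53
ee_pos: [459.9, 78.5, 209.6]
orientation: [-0.499, -3.101, 0.002]
ft_force: [-1.3, -5.1, 3.8]
width: 9.1
grasp_force: 30.0
```

```bash
python3 -c "
from h import *
st()
for i in range(3): vision.get_image('top'); st()"
```

```text
t 3.53 ee [459.9  78.5 209.6] tooly 71.72 tz [-0.001 -0.001 -1.   ] j6 -1.106 F [-1.3 -5.1  3.8] M [-0.98   0.17  -0.008] w 9.1 30.0
t 3.58 ee [459.8  78.5 209.6] tooly 71.72 tz [-0.001 -0.001 -1.   ] j6 -1.106 F [-1.3 -4.8  3.4] M [-0.994  0.219 -0.033] w 9.0 30.0
t 3.63 ee [459.8  78.5 209.6] tooly 71.72 tz [-0.001 -0.001 -1.   ] j6 -1.106 F [-0.8 -5.7  3.6] M [-1.071  0.144 -0.033] w 8.9 30.0
t 3.68 ee [459.9  78.5 209.6] tooly 71.71 tz [-0.001 -0.001 -1.   ] j6 -1.106 F [-1.6 -4.8  3.8] M [-1.052  0.207 -0.017] w 8.7 30.0
```

Request:
{"method": "servo_tool", "body": {"plan": [[[1,0,-0.02,-0.002,0,0,-0.6],[1,0,0,-0.002,0,0,-0.6],[1,0,0,-0.002,0,0,-0.6],[1,0,0,-0.002,0,0,-0.6]]]}}

```text
t: 4.02
ee_pos: [459.8, 78.1, 209.3]
orientation: [-0.825, -3.031, 0.001]
ft_force: [-2.9, -3.7, 6.8]
width: 9.0
grasp_force: 30.0
```

```bash
python3 -c "from h import *;st()"
```

```text
t 4.02 ee [459.8  78.1 209.3] tooly 59.56 tz [-0.001 -0.001 -1.   ] j6 -0.896 F [-2.9 -3.7  6.8] M [-0.482  0.383  0.071] w 9.0 30.0
```

Request:
{"method": "servo_tool", "body": {"plan": [[[1,0,0,-0.002,0,0,-0.6],[1,0,0,-0.002,0,0,-0.6],[1,0,0,-0.002,0,0,-0.6],[1,0,0,-0.002,0,0,-0.6]]]}}

```text
t: 4.35
ee_pos: [459.6, 77.9, 209.1]
orientation: [-1.137, -2.928, 0.002]
ft_force: [-3.2, -4.6, 8.3]
width: 8.9
grasp_force: 30.0
```

```bash
python3 -c "from h import *;st()"
```

```text
t 4.35 ee [459.6  77.9 209.1] tooly 47.57 tz [-0.001 -0.001 -1.   ] j6 -0.687 F [-3.2 -4.6  8.3] M [-0.788  0.653  0.071] w 8.9 30.0
```

Request:
{"method": "servo_tool", "body": {"plan": [[[1,0,0,-0.002,0,0,-0.6],[1,0,0,-0.002,0,0,-0.6],[1,0,0,-0.002,0,0,-0.6],[1,0,0,-0.002,0,0,-0.6]]]}}

```text
t: 4.68
ee_pos: [459.4, 77.7, 208.9]
orientation: [-1.436, -2.793, 0.003]
ft_force: [-4.9, -5.8, 10.3]
width: 9.1
grasp_force: 30.0
```

```bash
python3 -c "from h import *;st()"
```

```text
t 4.68 ee [459.4  77.7 208.9] tooly 35.58 tz [-0.002 -0.001 -1.   ] j6 -0.477 F [-4.9 -5.8 10.3] M [-1.024  0.817 -0.008] w 9.1 30.0
```

Request:
{"method": "servo_tool", "body": {"plan": [[[1,-0.01,-0.015,0.006,0,0,-0.6],[1,-0.005,0,0,0,0,-0.6],[1,0,0,-0.001,0,0,-0.6],[1,0,0,-0.001,0,0,-0.6]]]}}

```text
t: 5.02
ee_pos: [459.1, 77.5, 208.8]
orientation: [-1.721, -2.628, 0.002]
ft_force: [-1.5, -2.4, 4.4]
width: 9.2
grasp_force: 30.0
```

```bash
python3 -c "from h import *;st()"
```

```text
t 5.02 ee [459.1  77.5 208.8] tooly 23.57 tz [-0.001 -0.001 -1.   ] j6 -0.269 F [-1.5 -2.4  4.4] M [-0.509  0.384  0.137] w 9.2 30.0
```

Request:
{"method": "servo_tool", "body": {"plan": [[[1,0,0,-0.001,0,0,-0.6],[1,0,0,-0.001,0,0,-0.6],[1,0,0,-0.001,0,0,-0.6]]]}}

```text
t: 5.27
ee_pos: [458.9, 77.4, 208.6]
orientation: [-1.921, -2.485, 0.003]
ft_force: [-2.5, -3.6, 4.6]
width: 8.6
grasp_force: 30.0
```

```bash
python3 -c "from h import *;st()"
```

```text
t 5.27 ee [458.9  77.4 208.6] tooly 14.58 tz [-0.001 -0.001 -1.   ] j6 -0.112 F [-2.5 -3.6  4.6] M [-0.58   0.539  0.11 ] w 8.6 30.0
```

Request:
{"method": "servo_tool", "body": {"plan": [[[1,0,0,-0.001,0,0,-0.6],[1,0,0,-0.001,0,0,-0.6],[1,0,0,-0.001,0,0,-0.6]]]}}

```text
t: 5.52
ee_pos: [458.7, 77.4, 208.5]
orientation: [-2.11, -2.327, 0.003]
ft_force: [-3.1, -3.2, 5.5]
width: 8.5
grasp_force: 30.0
```

```bash
python3 -c "from h import *;st()"
```

```text
t 5.52 ee [458.7  77.4 208.5] tooly 5.59 tz [-0.002 -0.001 -1.   ] j6 0.045 F [-3.1 -3.2  5.5] M [-0.599  0.621  0.26 ] w 8.5 30.0
```

Request:
{"method": "servo_tool", "body": {"plan": [[[1,0,0,-0.001,0,0,-0.6],[1,0,0,-0.001,0,0,-0.6],[1,0,0,-0.001,0,0,-0.6]]]}}

```text
t: 5.77
ee_pos: [458.5, 77.3, 208.3]
orientation: [-2.286, -2.154, 0.004]
ft_force: [-3.9, -3.8, 6.1]
width: 8.6
grasp_force: 30.0
```

```bash
python3 -c "from h import *;st()"
```

```text
t 5.77 ee [458.5  77.3 208.3] tooly -3.41 tz [-0.002 -0.001 -1.   ] j6 0.202 F [-3.9 -3.8  6.1] M [-0.572  0.722  0.203] w 8.6 30.0
```

Request:
{"method": "servo_tool", "body": {"plan": [[[1,0,0,0,0,0,-0.6],[1,0,0,-0.001,0,0,-0.6]]]}}

```text
t: 5.93
ee_pos: [458.4, 77.4, 208.2]
orientation: [-2.395, -2.031, 0.004]
ft_force: [-4.6, -3.6, 7.5]
width: 8.6
grasp_force: 30.0
```

```bash
python3 -c "from h import *;st()"
```

```text
t 5.93 ee [458.4  77.4 208.2] tooly -9.41 tz [-0.003 -0.001 -1.   ] j6 0.307 F [-4.6 -3.6  7.5] M [-0.547  0.769  0.252] w 8.6 30.0
```

Request:
{"method": "servo_tool", "body": {"plan": [[[1,0,0,-0.001,0,0,-0.6],[1,0,0,-0.001,0,0,-0.6]]]}}

```text
t: 6.1
ee_pos: [458.3, 77.4, 208.1]
orientation: [-2.498, -1.903, 0.005]
ft_force: [-4.2, -2.3, 6.1]
width: 8.9
grasp_force: 30.0
```

```bash
python3 -c "from h import *;st()"
```

```text
t 6.1 ee [458.3  77.4 208.1] tooly -15.41 tz [-0.003 -0.001 -1.   ] j6 0.412 F [-4.2 -2.3  6.1] M [-0.526  0.891  0.28 ] w 8.9 30.0
```

Request:
{"method": "servo_tool", "body": {"plan": [[[1,0,0,-0.001,0,0,-0.6],[1,0,0,-0.001,0,0,-0.6]]]}}

```text
t: 6.27
ee_pos: [458.2, 77.4, 208.1]
orientation: [-2.595, -1.77, 0.005]
ft_force: [-5.4, -1.8, 7.6]
width: 8.8
grasp_force: 30.0
```

```bash
python3 -c "from h import *;st()"
```

```text
t 6.27 ee [458.2  77.4 208.1] tooly -21.41 tz [-0.003 -0.001 -1.   ] j6 0.516 F [-5.4 -1.8  7.6] M [-0.44   0.93   0.331] w 8.8 30.0
```

Request:
{"method": "servo_tool", "body": {"plan": [[[1,0,0,-0.001,0,0,-0.6],[1,0,0,-0.001,0,0,-0.6]]]}}

```text
t: 6.43
ee_pos: [458.1, 77.5, 207.9]
orientation: [-2.684, -1.631, 0.005]
ft_force: [-5.4, -2.0, 7.2]
width: 9.1
grasp_force: 30.0
```

```bash
python3 -c "from h import *;st()"
```

```text
t 6.43 ee [458.1  77.5 207.9] tooly -27.41 tz [-0.003 -0.001 -1.   ] j6 0.621 F [-5.4 -2.   7.2] M [-0.36   1.049  0.314] w 9.1 30.0
```

Request:
{"method": "servo_tool", "body": {"plan": [[[1,0,0,-0.001,0,0,-0.6],[1,0,0,-0.001,0,0,-0.6]]]}}

```text
t: 6.6
ee_pos: [457.9, 77.5, 207.8]
orientation: [-2.765, -1.489, 0.006]
ft_force: [-6.3, -0.8, 7.8]
width: 9.1
grasp_force: 30.0
```

```bash
python3 -c "from h import *;st()"
```

```text
t 6.6 ee [457.9  77.5 207.8] tooly -33.41 tz [-0.004 -0.001 -1.   ] j6 0.726 F [-6.3 -0.8  7.8] M [-0.26   1.123  0.316] w 9.1 30.0
```

Request:
{"method": "servo_tool", "body": {"plan": [[[1,0,0,-0.001,0,0,-0.6],[1,0,0,-0.001,0,0,-0.6]]]}}

```text
t: 6.77
ee_pos: [457.8, 77.6, 207.7]
orientation: [-2.839, -1.342, 0.006]
ft_force: [-7.4, -0.8, 7.4]
width: 8.6
grasp_force: 30.0
```

```bash
python3 -c "
from h import *
st()
for i in range(6): vision.get_image('top'); st()"
```

```text
t 6.77 ee [457.8  77.6 207.7] tooly -39.41 tz [-0.004 -0.001 -1.   ] j6 0.83 F [-7.4 -0.8  7.4] M [-0.117  1.189  0.366] w 8.6 30.0
t 6.82 ee [457.8  77.6 207.7] tooly -39.62 tz [-0.004 -0.001 -1.   ] j6 0.834 F [-5.7 -1.2  7.6] M [-0.213  1.166  0.009] w 8.9 30.0
t 6.87 ee [457.8  77.6 207.7] tooly -39.41 tz [-0.004 -0.001 -1.   ] j6 0.83 F [-6.3 -0.7  6.8] M [-0.247  1.136 -0.154] w 8.8 30.0
t 6.92 ee [457.8  77.6 207.8] tooly -39.35 tz [-0.004 -0.    -1.   ] j6 0.829 F [-6.2 -1.2  6.8] M [-0.29   1.124 -0.167] w 8.7 30.0
t 6.97 ee [457.8  77.6 207.7] tooly -39.34 tz [-0.004 -0.    -1.   ] j6 0.829 F [-5.3 -0.5  7.2] M [-0.22   1.107 -0.106] w 8.7 30.0
t 7.02 ee [457.9  77.6 207.7] tooly -39.34 tz [-0.004 -0.    -1.   ] j6 0.829 F [-6.7 -0.4  7. ] M [-0.222  1.099 -0.143] w 8.8 30.0
t 7.07 ee [457.9  77.6 207.7] tooly -39.33 tz [-0.004 -0.    -1.   ] j6 0.829 F [-6.9 -0.5  7. ] M [-0.234  1.055 -0.203] w 8.8 30.0
```

Request:
{"method": "servo_tool", "body": {"plan": [[[1,-0.015,0,0.004,0,0,-0.6],[1,-0.01,0,0.003,0,0,-0.6]]]}}

```text
t: 7.23
ee_pos: [457.5, 77.7, 207.7]
orientation: [-2.906, -1.192, 0.003]
ft_force: [-0.5, 0.2, -4.4]
width: 9.2
grasp_force: 30.0
```

```bash
python3 -c "from h import *;st()"
```

```text
t 7.23 ee [457.5  77.7 207.7] tooly -45.4 tz [-0.002 -0.001 -1.   ] j6 0.935 F [-0.5  0.2 -4.4] M [-0.068  0.099  0.413] w 9.2 30.0
```

Request:
{"method": "servo_tool", "body": {"plan": [[[1,0,0,-0.001,0,0,-0.6],[1,0,0,-0.001,0,0,-0.6]]]}}

```text
t: 7.4
ee_pos: [457.4, 77.7, 207.6]
orientation: [-2.965, -1.038, 0.004]
ft_force: [-3.0, 1.6, -1.5]
width: 8.8
grasp_force: 30.1
```

```bash
python3 -c "from h import *;st()"
```

```text
t 7.4 ee [457.4  77.7 207.6] tooly -51.41 tz [-0.002 -0.    -1.   ] j6 1.04 F [-3.   1.6 -1.5] M [0.114 0.515 0.37 ] w 8.8 30.1
```

Request:
{"method": "servo_tool", "body": {"plan": [[[1,0,0,-0.001,0,0,-0.6],[1,0,0,-0.001,0,0,-0.6]]]}}

```text
t: 7.57
ee_pos: [457.4, 77.9, 207.5]
orientation: [-3.015, -0.881, 0.004]
ft_force: [-2.6, 1.4, -0.6]
width: 8.9
grasp_force: 30.1
```

```bash
python3 -c "from h import *;st()"
```

```text
t 7.57 ee [457.4  77.9 207.5] tooly -57.41 tz [-0.003 -0.    -1.   ] j6 1.145 F [-2.6  1.4 -0.6] M [0.251 0.555 0.388] w 8.9 30.1
```

Request:
{"method": "servo_tool", "body": {"plan": [[[1,0,0,-0.001,0,0,-0.6],[1,0,0,-0.001,0,0,-0.6]]]}}

```text
t: 7.73
ee_pos: [457.3, 77.9, 207.4]
orientation: [-3.057, -0.722, 0.004]
ft_force: [-3.9, 2.1, -1.4]
width: 8.5
grasp_force: 30.1
```

```bash
python3 -c "from h import *;st()"
```

```text
t 7.73 ee [457.3  77.9 207.4] tooly -63.42 tz [-0.003 -0.    -1.   ] j6 1.249 F [-3.9  2.1 -1.4] M [0.461 0.545 0.365] w 8.5 30.1
```

Request:
{"method": "servo_tool", "body": {"plan": [[[1,0,0,-0.001,0,0,-0.6],[1,0,0,-0.001,0,0,-0.6]]]}}

```text
t: 7.9
ee_pos: [457.2, 78.1, 207.3]
orientation: [-3.09, -0.561, 0.005]
ft_force: [-2.9, 3.7, -0.7]
width: 8.9
grasp_force: 30.1
```

```bash
python3 -c "from h import *;st()"
```

```text
t 7.9 ee [457.2  78.1 207.3] tooly -69.42 tz [-0.003  0.    -1.   ] j6 1.354 F [-2.9  3.7 -0.7] M [0.625 0.583 0.413] w 8.9 30.1
```

Request:
{"method": "servo_tool", "body": {"plan": [[[1,0,0,-0.001,0,0,-0.5],[1,0,0,-0.001,0,0,-0.4]]]}}

```text
t: 8.07
ee_pos: [457.2, 78.2, 207.2]
orientation: [-3.11, -0.44, 0.005]
ft_force: [-3.9, 4.5, -0.1]
width: 8.8
grasp_force: 30.1
```

```bash
python3 -c "from h import *;st()"
```

```text
t 8.07 ee [457.2  78.2 207.2] tooly -73.9 tz [-0.003  0.    -1.   ] j6 1.432 F [-3.9  4.5 -0.1] M [0.776 0.659 0.352] w 8.8 30.1
```

Request:
{"method": "servo_tool", "body": {"plan": [[[1,0,0,0,0,0,0],[0.6,0,0,0,0,0,0],[0,0,0,0,0,0,0],[-0.3,0,0,0,0,0,0],[-0.3,0,0,0,0,0,0]]]}}

```text
t: 8.48
ee_pos: [458.7, 77.7, 207.9]
orientation: [3.11, 0.442, 0.001]
ft_force: [-0.4, -0.4, 0.4]
width: 32.0
grasp_force: 0.0
```

```bash
python3 -c "from h import *;st()"
```

```text
t 8.48 ee [458.7  77.7 207.9] tooly -73.81 tz [ 0. -0. -1.] j6 1.431 F [-0.4 -0.4  0.4] M [-0.009  0.133 -0.002] w 32.0 0.0
```

Request:
{"method": "servo_tool", "body": {"plan": [[[-0.5,0,0,0.6,0,0,0],[-1,0,0,0.6,0,0,0],[-1,0,0,0.5,0,0,0],[-1,0,0,0,0,0,0],[-1,0,0,0,0,0,0]]]}}

```text
t: 8.9
ee_pos: [459.1, 77.8, 276.6]
orientation: [3.11, 0.442, 0.005]
ft_force: [0.2, -0.1, -1.2]
width: 65.5
grasp_force: 0.0
```

Run:
```python
from h import *
st(); im=save("wrist","pics/w3.png")
c=im[150:330,190:370].mean(2)
m=((c<70)).astype(np.uint8)
n,l,s,ce=cv2.connectedComponentsWithStats(m)
for i in range(1,n):
    if 200<s[i,4]<9000:
        ys,xs=np.where(l==i); r=cv2.minAreaRect(np.c_[xs+190,ys+150].astype(np.float32)); print(s[i],np.round(r[0]),np.round(r[1]),round(r[2],1))
```

```text
t 8.9 ee [459.1  77.8 276.6] tooly -73.82 tz [ 0.003  0.    -1.   ] j6 1.431 F [ 0.2 -0.1 -1.2] M [-0.019  0.13  -0.028] w 65.5 0.0
[  69   31   36   82 1474] [279. 221.] [79. 35.] 75.0
[   0   85  180   72 3592] [280. 270.] [ 71. 179.] 90.0
[  0 159 180   3 464] [280. 310.] [  2. 179.] 90.0
```

View pics/w3.png

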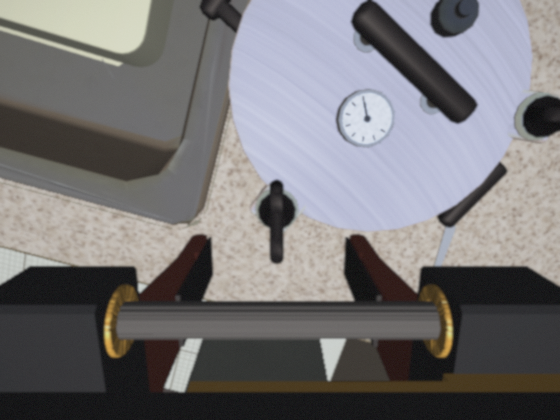

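Nut 1's wing stands upright at (277,182) to (277,262), so it followed the tool fully. Next is nut 2.

Request:
{"method": "servo_tool", "body": {"plan": [[[-1,0.3,0.03,0,0,0,1],[-1,0.3,0.03,0,0,0,1],[-1,0.3,0.03,0,0,0,1],[-1,0.3,0.03,0,0,0,1],[-1,0.3,0.03,0,0,0,1]]]}}

```text
t: 9.37
ee_pos: [518.3, 83.7, 274.0]
orientation: [-2.938, -1.111, 0.004]
ft_force: [-0.0, 0.4, -0.2]
width: 88.0
grasp_force: 0.0
```

Request:
{"method": "servo_tool", "body": {"plan": [[[-1,0.3,0.03,0,0,0,1],[-1,0.3,0.03,0,0,0,1],[-1,0.3,0.03,0,0,0,1],[-1,0.3,0.03,0,0,0,1],[-1,0.3,0.03,0,0,0,1]]]}}

```text
t: 9.78
ee_pos: [578.3, 89.7, 273.7]
orientation: [-2.627, -1.72, 0.004]
ft_force: [-0.0, -0.7, -0.2]
width: 87.9
grasp_force: 0.0
```

Request:
{"method": "servo_tool", "body": {"plan": [[[-1,0.4,0.05,0,0,0,1],[-1,0.4,0.05,0,0,0,1],[-1,0.4,0.05,0,0,0,1],[-1,0.5,0.05,-0.2,0,0,0.8],[-1,0,0,0,0,0,0]]]}}

```text
t: 10.2
ee_pos: [648.1, 97.8, 264.7]
orientation: [-2.309, -2.129, 0.002]
ft_force: [-0.3, 0.2, -0.5]
width: 87.9
grasp_force: 0.0
```

Request:
{"method": "servo_tool", "body": {"plan": [[[-1,0,0,0,0,0,0],[-1,0,0,0,0,0,0]]]}}

```text
t: 10.37
ee_pos: [645.2, 97.6, 266.3]
orientation: [-2.313, -2.123, 0.004]
ft_force: [0.6, -0.6, -0.3]
width: 87.9
grasp_force: 0.0
```

Run:
```python
from h import *
st(); im=save("wrist","pics/w4.png")
```

```text
t 10.37 ee [645.2  97.6 266.3] tooly -4.91 tz [-0.003 -0.    -1.   ] j6 0.218 F [ 0.6 -0.6 -0.3] M [-0.017  0.066 -0.027] w 87.9 0.0
```

View pics/w4.png

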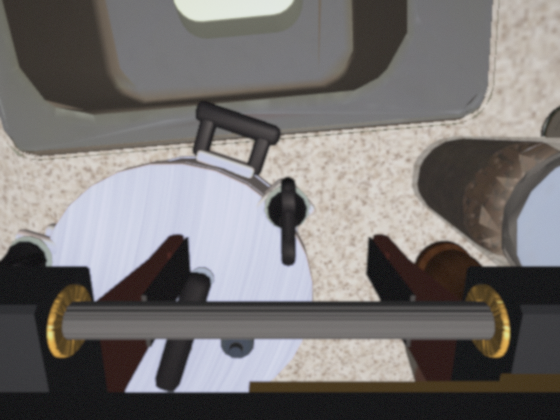

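Nut 2's wing runs from (288,180) to (289,263). The jar is at the right edge, clear of the fingers.

Run:
```python
from h import *
o=readout.get_obs(); print(o['t'],o['ee_pos'].round(1))
for z in(148,152): aim(plane("wrist",288,180,z),plane("wrist",289,263,z))
print(plane("wrist",505,230,167))
```

```text
10.4167 [645.3  97.7 266.8]
mid [653.2 103.2 148. ] len 51.8 wing -93.9 tool y -4.9 yaw turn 1.0 shift/40 [ 0.197  0.139 -2.97 ] j [0.132 0.503 1.59  0.    1.05  0.217]
mid [653.1 104.5 152. ] len 50.8 wing -93.9 tool y -4.9 yaw turn 1.0 shift/40 [ 0.197  0.17  -2.87 ] j [0.132 0.503 1.59  0.    1.05  0.217]
[769.84454959  95.0543706  167.        ]
```

Run:
```python
from h import *
a=np.radians(-73.85); y=np.array([np.cos(a),np.sin(a),0]); z=np.array([.003,0,-1]); z/=np.linalg.norm(z); x=np.cross(y,z)
x/=np.linalg.norm(x); y=np.cross(z,x)
R=np.c_[x,y,z]; o=dict(orientation=cv2.Rodrigues(R)[0].ravel(),ee_pos=np.array([459.1,77.8,276.6]))
for zz in (145,149): print(plane("wrist",277,182,zz,o),plane("wrist",277,262,zz,o),(plane("wrist",277,182,zz,o)+plane("wrist",277,262,zz,o))/2)
```

```text
[487.12840155  84.96970842 145.        ] [436.05967578  70.27292664 145.        ] [461.59403867  77.62131753 145.        ]
[487.85405905  85.17476185 149.        ] [437.74367075  70.75377463 149.        ] [462.7988649   77.96426824 149.        ]
```

Request:
{"method": "servo_tool", "body": {"plan": [[[-1,0.13,0.06,-0.4,0,0,0.2],[-0.5,0,0,-0.5,0,0,0],[0.2,0,0,-0.5,0,0,0],[0.6,0,0,-0.04,0,0,0],[0.8,0,0,0,0,0,0]]]}}

```text
t: 10.83
ee_pos: [650.4, 100.0, 209.3]
orientation: [-2.293, -2.145, 0.004]
ft_force: [0.7, 0.0, 0.3]
width: 64.6
grasp_force: 0.0
```

Request:
{"method": "servo_tool", "body": {"plan": [[[0.6,0,0,0,0,0,0],[0.7,0,0,0,0,0,0],[0.7,0,0,0,0,0,0],[1,0,0,0,0,0,0],[1,0,0,0,0,0,0]]]}}

```text
t: 11.25
ee_pos: [651.9, 100.2, 210.9]
orientation: [2.294, 2.146, 0.001]
ft_force: [0.3, -0.2, 1.3]
width: 31.5
grasp_force: 0.0
```

```bash
python3 -c "from h import *;st()"
```

```text
t 11.25 ee [651.9 100.2 210.9] tooly -3.82 tz [ 0.001  0.    -1.   ] j6 0.201 F [ 0.3 -0.2  1.3] M [-0.026  0.057 -0.015] w 31.5 0.0
```

Request:
{"method": "servo_tool", "body": {"plan": [[[1,0,0,0,0,0,0],[1,0,0,0,0,0,0],[1,0,0,0,0,0,0],[1,0,0,0,0,0,0]]]}}

```text
t: 11.58
ee_pos: [651.3, 100.2, 210.2]
orientation: [-2.294, -2.146, 0.001]
ft_force: [-2.3, -0.0, 3.4]
width: 9.0
grasp_force: 30.0
```

```bash
python3 -c "from h import *;st()"
```

```text
t 11.58 ee [651.3 100.2 210.2] tooly -3.81 tz [-0.001  0.    -1.   ] j6 0.201 F [-2.3 -0.   3.4] M [-0.092  0.546  0.004] w 9.0 30.0
```

Request:
{"method": "servo_tool", "body": {"plan": [[[1,-0.01,0,0.003,0,0,-0.6],[1,0,0,-0.001,0,0,-0.6],[1,0,0,-0.001,0,0,-0.6]]]}}

```text
t: 11.83
ee_pos: [651.1, 100.2, 210.0]
orientation: [-2.458, -1.957, 0.001]
ft_force: [-0.2, -0.6, 0.6]
width: 8.7
grasp_force: 30.0
```

```bash
python3 -c "from h import *;st()"
```

```text
t 11.83 ee [651.1 100.2 210. ] tooly -12.95 tz [-0. -0. -1.] j6 0.361 F [-0.2 -0.6  0.6] M [-0.056  0.178  0.041] w 8.7 30.0
```

Request:
{"method": "servo_tool", "body": {"plan": [[[1,0,0,-0.001,0,0,-0.6],[1,0,0,-0.001,0,0,-0.6],[1,0,0,-0.001,0,0,-0.6]]]}}

```text
t: 12.08
ee_pos: [651.1, 100.2, 209.9]
orientation: [-2.604, -1.758, 0.001]
ft_force: [-0.9, 0.1, 0.9]
width: 8.3
grasp_force: 30.0
```

```bash
python3 -c "from h import *;st()"
```

```text
t 12.08 ee [651.1 100.2 209.9] tooly -21.95 tz [-0. -0. -1.] j6 0.518 F [-0.9  0.1  0.9] M [-0.053  0.176  0.094] w 8.3 30.0
```

Request:
{"method": "servo_tool", "body": {"plan": [[[1,0,0,-0.001,0,0,-0.6],[1,0,0,-0.001,0,0,-0.6],[1,0,0,-0.001,0,0,-0.6]]]}}

```text
t: 12.33
ee_pos: [651.1, 100.2, 209.7]
orientation: [-2.733, -1.548, 0.001]
ft_force: [-0.5, -0.3, 1.3]
width: 9.2
grasp_force: 30.0
```

```bash
python3 -c "from h import *;st()"
```

```text
t 12.33 ee [651.1 100.2 209.7] tooly -30.95 tz [-0. -0. -1.] j6 0.675 F [-0.5 -0.3  1.3] M [-0.022  0.182  0.078] w 9.2 30.0
```

Request:
{"method": "servo_tool", "body": {"plan": [[[1,0,0,-0.001,0,0,-0.6],[1,0,0,-0.001,0,0,-0.6],[1,0,0,-0.001,0,0,-0.6]]]}}

```text
t: 12.58
ee_pos: [651.1, 100.2, 209.6]
orientation: [-2.846, -1.329, 0.001]
ft_force: [-0.4, 0.3, 0.3]
width: 8.6
grasp_force: 30.0
```

```bash
python3 -c "from h import *;st()"
```

```text
t 12.58 ee [651.1 100.2 209.6] tooly -39.94 tz [-0. -0. -1.] j6 0.832 F [-0.4  0.3  0.3] M [0.024 0.262 0.116] w 8.6 30.0
```

Request:
{"method": "servo_tool", "body": {"plan": [[[0.5,0,0,0,0,0,0],[0.3,0,0,0,0,0,0],[0.3,0,0,0,0,0,0],[0.3,0,0,0.5,0,0,0],[0.3,0,0,0.5,0,0,1]]]}}

```text
t: 13.0
ee_pos: [650.5, 100.0, 248.9]
orientation: [-2.783, -1.456, 0.005]
ft_force: [0.3, -0.1, 0.3]
width: 31.0
grasp_force: 0.0
```

Request:
{"method": "servo_tool", "body": {"plan": [[[0.3,0,0,0,0,0,1],[0.3,0,0,0,0,0,1],[0.3,0,0,0,0,0,1],[0.3,0,0,0,0,0,1],[0.3,0,0,0,0,0,1]]]}}

```text
t: 13.42
ee_pos: [651.3, 100.2, 249.9]
orientation: [2.398, 2.03, 0.0]
ft_force: [0.2, 0.4, -0.2]
width: 31.0
grasp_force: 0.0
```

Request:
{"method": "servo_tool", "body": {"plan": [[[0.3,0,0,0,0,0,1],[0.3,0,0,0,0,0,1],[0.3,0,0,0,0,0,1],[0.3,0,0,0,0,0,1],[0.3,0,0,0,0,0,1]]]}}

```text
t: 13.83
ee_pos: [651.3, 100.2, 249.9]
orientation: [1.901, 2.501, 0.0]
ft_force: [-0.4, 0.1, -0.4]
width: 30.5
grasp_force: 0.0
```

Request:
{"method": "servo_tool", "body": {"plan": [[[0.3,0,0,0,0,0,1],[0.3,0,0,0,0,0,1],[0.3,0,0,0,0,0,1],[0.3,0,0,0,0,0,1],[0.3,0,0,0,0,0,1]]]}}

```text
t: 14.25
ee_pos: [651.3, 100.2, 249.9]
orientation: [1.315, 2.853, 0.0]
ft_force: [0.2, 0.2, -0.3]
width: 30.1
grasp_force: 0.0
```

Request:
{"method": "servo_tool", "body": {"plan": [[[0.3,0,0,0,0,0,1],[0.3,0,0,0,0,0,1],[0.3,0,0,0,0,0,1],[0.3,0,0,0,0,0,1],[0.3,0,0,0,0,0,1]]]}}

```text
t: 14.67
ee_pos: [651.3, 100.2, 249.8]
orientation: [0.666, 3.07, 0.0]
ft_force: [-0.0, -0.5, 0.1]
width: 30.8
grasp_force: 0.0
```

Request:
{"method": "servo_tool", "body": {"plan": [[[0.3,0,0,0,0,0,1],[0.3,0,0,0,0,0,1],[0.3,0,0,0,0,0,1],[0.3,0,0,0,0,0,1],[0.3,0,0,0,0,0,1]]]}}

```text
t: 15.08
ee_pos: [651.3, 100.2, 249.9]
orientation: [-0.014, 3.141, -0.0]
ft_force: [-0.3, -0.6, 0.9]
width: 30.8
grasp_force: 0.0
```

Request:
{"method": "servo_tool", "body": {"plan": [[[0.3,0,0,0,0,0,1],[0.3,0,0,0,0,0,1],[0.3,0,0,0,0,0,1],[0.3,0,0,0,0,0,1],[0.3,0,0,0,0,0,1]]]}}

```text
t: 15.5
ee_pos: [651.3, 100.2, 249.8]
orientation: [-0.693, 3.064, -0.0]
ft_force: [-0.7, -0.5, -0.2]
width: 30.9
grasp_force: 0.0
```

Request:
{"method": "servo_tool", "body": {"plan": [[[0.3,0,0,0,0,0,1],[0.3,0,0,0,0,0,1],[0.3,0,0,0,0,0,1],[0.3,0,0,0,0,0,1],[0.3,0,0,0,0,0,1]]]}}

```text
t: 15.92
ee_pos: [651.3, 100.2, 249.8]
orientation: [-1.34, 2.841, -0.0]
ft_force: [0.6, -0.9, -0.5]
width: 30.9
grasp_force: 0.0
```

```bash
python3 -c "from h import *;vision.get_image('top');vision.get_image('top');vision.get_image('top');st()"
```

```text
t 16.07 ee [651.3 100.2 249.8] tooly 140.1 tz [ 0. -0. -1.] j6 -2.311 F [-0.8  0.7 -0.2] M [0.098 0.024 0.005] w 30.8 0.0
```

Request:
{"method": "servo_tool", "body": {"plan": [[[0.3,0,0,-0.5,0,0,0],[0.3,0,0,-0.5,0,0,0],[1,0,0,0,0,0,0],[1,0,0,0,0,0,0],[1,0,0,0,0,0,0]]]}}

```text
t: 16.48
ee_pos: [651.7, 100.3, 210.6]
orientation: [-1.331, 2.845, -0.0]
ft_force: [0.6, -0.3, 0.2]
width: 14.4
grasp_force: 0.0
```

Request:
{"method": "servo_tool", "body": {"plan": [[[1,0,0,0,0,0,0],[1,0,0,0,0,0,0],[1,0,0,0,0,0,0]]]}}

```text
t: 16.73
ee_pos: [651.4, 100.6, 211.0]
orientation: [-1.331, 2.844, 0.0]
ft_force: [-3.2, 2.9, 4.7]
width: 8.5
grasp_force: 30.0
```

```bash
python3 -c "from h import *;st()"
```

```text
t 16.73 ee [651.4 100.6 211. ] tooly 140.17 tz [ 0.001  0.001 -1.   ] j6 -2.312 F [-3.2  2.9  4.7] M [ 0.56   0.562 -0.048] w 8.5 30.0
```

Request:
{"method": "servo_tool", "body": {"plan": [[[1,0,0,-0.001,0,0,-0.6],[1,0,0,-0.001,0,0,-0.6],[1,0,0,-0.001,0,0,-0.6]]]}}

```text
t: 16.98
ee_pos: [651.5, 100.6, 210.9]
orientation: [-1.102, 2.941, 0.0]
ft_force: [-2.2, 1.7, 4.1]
width: 8.9
grasp_force: 30.0
```

```bash
python3 -c "from h import *;st()"
```

```text
t 16.98 ee [651.5 100.6 210.9] tooly 131.07 tz [ 0.001  0.    -1.   ] j6 -2.153 F [-2.2  1.7  4.1] M [0.568 0.451 0.165] w 8.9 30.0
```

Request:
{"method": "servo_tool", "body": {"plan": [[[1,0,0,-0.001,0,0,-0.6],[1,0,0,-0.001,0,0,-0.6]]]}}

```text
t: 17.15
ee_pos: [651.5, 100.6, 210.8]
orientation: [-0.946, 2.994, 0.0]
ft_force: [-1.7, 1.1, 4.2]
width: 8.9
grasp_force: 30.0
```

```bash
python3 -c "from h import *;st()"
```

```text
t 17.15 ee [651.5 100.6 210.8] tooly 125.07 tz [ 0.001  0.    -1.   ] j6 -2.048 F [-1.7  1.1  4.2] M [0.464 0.511 0.205] w 8.9 30.0
```

Request:
{"method": "servo_tool", "body": {"plan": [[[1,0,0,-0.001,0,0,-0.6],[1,0,0,-0.001,0,0,-0.6]]]}}

```text
t: 17.32
ee_pos: [651.5, 100.5, 210.7]
orientation: [-0.788, 3.04, -0.0]
ft_force: [-1.9, 2.5, 3.0]
width: 8.7
grasp_force: 30.0
```

```bash
python3 -c "from h import *;st()"
```

```text
t 17.32 ee [651.5 100.5 210.7] tooly 119.07 tz [ 0.001  0.    -1.   ] j6 -1.943 F [-1.9  2.5  3. ] M [0.457 0.446 0.223] w 8.7 30.0
```

Request:
{"method": "servo_tool", "body": {"plan": [[[1,0,0,-0.001,0,0,-0.6],[1,0,0,-0.001,0,0,-0.6]]]}}

```text
t: 17.48
ee_pos: [651.6, 100.5, 210.6]
orientation: [-0.628, 3.077, -0.0]
ft_force: [-1.7, 3.3, 3.5]
width: 9.0
grasp_force: 30.0
```

```bash
python3 -c "from h import *;st()"
```

```text
t 17.48 ee [651.6 100.5 210.6] tooly 113.07 tz [ 0.001  0.    -1.   ] j6 -1.839 F [-1.7  3.3  3.5] M [0.399 0.418 0.176] w 9.0 30.0
```

Request:
{"method": "servo_tool", "body": {"plan": [[[1,0,0,-0.001,0,0,-0.6],[1,0,0,-0.001,0,0,-0.6]]]}}

```text
t: 17.65
ee_pos: [651.6, 100.5, 210.5]
orientation: [-0.466, 3.105, -0.0]
ft_force: [-2.3, 1.5, 3.2]
width: 8.8
grasp_force: 30.0
```

```bash
python3 -c "from h import *;st()"
```

```text
t 17.65 ee [651.6 100.5 210.5] tooly 107.07 tz [ 0.001  0.    -1.   ] j6 -1.734 F [-2.3  1.5  3.2] M [0.447 0.444 0.233] w 8.8 30.0
```

Request:
{"method": "servo_tool", "body": {"plan": [[[1,0,0,-0.001,0,0,-0.6],[1,0,0,-0.001,0,0,-0.6]]]}}

```text
t: 17.82
ee_pos: [651.6, 100.4, 210.4]
orientation: [-0.303, 3.126, -0.0]
ft_force: [-2.0, 2.3, 3.1]
width: 8.7
grasp_force: 30.0
```

```bash
python3 -c "from h import *;st()"
```

```text
t 17.82 ee [651.6 100.4 210.4] tooly 101.08 tz [ 0.001  0.    -1.   ] j6 -1.629 F [-2.   2.3  3.1] M [0.315 0.396 0.327] w 8.7 30.0
```

Request:
{"method": "servo_tool", "body": {"plan": [[[1,0,0,-0.001,0,0,-0.6],[1,0,0,-0.001,0,0,-0.6]]]}}

```text
t: 17.98
ee_pos: [651.6, 100.4, 210.3]
orientation: [-0.139, 3.137, -0.0]
ft_force: [-2.0, 1.7, 2.9]
width: 8.6
grasp_force: 30.0
```

```bash
python3 -c "from h import *;st()"
```

```text
t 17.98 ee [651.6 100.4 210.3] tooly 95.08 tz [ 0.001  0.    -1.   ] j6 -1.525 F [-2.   1.7  2.9] M [0.255 0.367 0.286] w 8.6 30.0
```

Request:
{"method": "servo_tool", "body": {"plan": [[[1,0,0,-0.001,0,0,-0.6],[1,0,0,-0.001,0,0,-0.6]]]}}

```text
t: 18.15
ee_pos: [651.6, 100.3, 210.2]
orientation: [0.025, 3.14, -0.0]
ft_force: [-1.7, 0.4, 4.2]
width: 8.8
grasp_force: 30.0
```

```bash
python3 -c "from h import *;st()"
```

```text
t 18.15 ee [651.6 100.3 210.2] tooly 89.08 tz [ 0.001 -0.    -1.   ] j6 -1.42 F [-1.7  0.4  4.2] M [0.278 0.377 0.287] w 8.8 30.0
```

Request:
{"method": "servo_tool", "body": {"plan": [[[1,0,0,-0.001,0,0,-0.6],[1,0,0,-0.001,0,0,-0.6],[1,0,0,-0.001,0,0,-0.6]]]}}

```text
t: 18.4
ee_pos: [651.6, 100.3, 210.0]
orientation: [0.271, 3.129, -0.0]
ft_force: [-1.9, 1.2, 3.6]
width: 9.0
grasp_force: 30.0
```

```bash
python3 -c "from h import *;st()"
```

```text
t 18.4 ee [651.6 100.3 210. ] tooly 80.08 tz [ 0.001 -0.    -1.   ] j6 -1.263 F [-1.9  1.2  3.6] M [0.147 0.358 0.332] w 9.0 30.0
```

Request:
{"method": "servo_tool", "body": {"plan": [[[1,0,0,-0.001,0,0,-0.6],[1,0,0,-0.001,0,0,-0.6],[1,0,0,-0.001,0,0,-0.6]]]}}

```text
t: 18.65
ee_pos: [651.6, 100.2, 209.9]
orientation: [0.516, 3.098, -0.0]
ft_force: [-2.2, 0.6, 3.5]
width: 9.2
grasp_force: 30.0
```

```bash
python3 -c "from h import *;st()"
```

```text
t 18.65 ee [651.6 100.2 209.9] tooly 71.09 tz [ 0.001 -0.    -1.   ] j6 -1.106 F [-2.2  0.6  3.5] M [0.165 0.329 0.407] w 9.2 30.0
```

Request:
{"method": "servo_tool", "body": {"plan": [[[1,0,0,-0.001,0,0,-0.6],[1,0,0,-0.001,0,0,-0.6],[1,0,0,-0.001,0,0,-0.6]]]}}

```text
t: 18.9
ee_pos: [651.5, 100.1, 209.8]
orientation: [0.757, 3.048, -0.0]
ft_force: [-2.3, 1.2, 2.6]
width: 8.8
grasp_force: 30.1
```

```bash
python3 -c "from h import *;st()"
```

```text
t 18.9 ee [651.5 100.1 209.8] tooly 62.09 tz [ 0.001 -0.    -1.   ] j6 -0.949 F [-2.3  1.2  2.6] M [0.105 0.412 0.402] w 8.8 30.1
```

Request:
{"method": "servo_tool", "body": {"plan": [[[1,0,0,-0.001,0,0,-0.6],[1,0,0,-0.001,0,0,-0.6]]]}}

```text
t: 19.07
ee_pos: [651.5, 100.1, 209.7]
orientation: [0.916, 3.004, -0.0]
ft_force: [-1.5, -0.5, 2.6]
width: 8.7
grasp_force: 30.1
```

```bash
python3 -c "from h import *;st()"
```

```text
t 19.07 ee [651.5 100.1 209.7] tooly 56.09 tz [ 0.001 -0.    -1.   ] j6 -0.844 F [-1.5 -0.5  2.6] M [0.076 0.456 0.371] w 8.7 30.1
```

Request:
{"method": "servo_tool", "body": {"plan": [[[1,0,0,-0.001,0,0,-0.6],[1,0,0,-0.001,0,0,-0.6]]]}}

```text
t: 19.23
ee_pos: [651.5, 100.1, 209.5]
orientation: [1.072, 2.952, -0.0]
ft_force: [-1.7, 0.4, 3.3]
width: 8.9
grasp_force: 30.1
```

```bash
python3 -c "from h import *;st()"
```

```text
t 19.23 ee [651.5 100.1 209.5] tooly 50.09 tz [ 0.001 -0.001 -1.   ] j6 -0.739 F [-1.7  0.4  3.3] M [-0.023  0.445  0.355] w 8.9 30.1
```

Request:
{"method": "servo_tool", "body": {"plan": [[[1,0,0,-0.001,0,0,-0.6],[1,0,0,-0.001,0,0,-0.6]]]}}

```text
t: 19.4
ee_pos: [651.5, 100.0, 209.5]
orientation: [1.225, 2.892, -0.0]
ft_force: [-2.0, -0.2, 3.2]
width: 8.8
grasp_force: 30.1
```

```bash
python3 -c "from h import *;st()"
```

```text
t 19.4 ee [651.5 100.  209.5] tooly 44.1 tz [ 0.001 -0.001 -1.   ] j6 -0.635 F [-2.  -0.2  3.2] M [0.002 0.42  0.424] w 8.8 30.1
```

Request:
{"method": "servo_tool", "body": {"plan": [[[1,0,0,-0.001,0,0,-0.6],[1,0,0,-0.001,0,0,-0.6]]]}}

```text
t: 19.57
ee_pos: [651.4, 100.0, 209.4]
orientation: [1.374, 2.824, -0.0]
ft_force: [-3.1, 0.3, 2.8]
width: 8.9
grasp_force: 30.1
```

```bash
python3 -c "from h import *;st()"
```

```text
t 19.57 ee [651.4 100.  209.4] tooly 38.1 tz [ 0.001 -0.001 -1.   ] j6 -0.53 F [-3.1  0.3  2.8] M [-0.03   0.425  0.426] w 8.9 30.1
```

Request:
{"method": "servo_tool", "body": {"plan": [[[1,0,0,0,0,0,0],[0.6,0,0,0,0,0,0],[0,0,0,0,0,0,0],[-0.3,0,0,0,0,0,0],[-0.3,0,0,0,0,0,0]]]}}

```text
t: 19.98
ee_pos: [651.4, 100.1, 208.5]
orientation: [1.372, 2.826, 0.0]
ft_force: [0.1, -0.7, -0.2]
width: 32.1
grasp_force: 0.0
```

Request:
{"method": "servo_tool", "body": {"plan": [[[-0.5,0,0,0.6,0,0,0],[-1,0,0,0.6,0,0,0],[-1,0,0,0.5,0,0,0],[-1,0,0,0,0,0,0],[-1,0,0,0,0,0,0]]]}}

```text
t: 20.4
ee_pos: [651.8, 100.2, 277.4]
orientation: [1.371, 2.824, 0.002]
ft_force: [0.8, 0.1, -0.7]
width: 65.3
grasp_force: 0.0
```

Run:
```python
from h import *
st(); im=save("wrist","pics/w5.png")
m=(im[150:268,200:360].mean(2)<60).astype(np.uint8)
n,l,s,ce=cv2.connectedComponentsWithStats(m)
for i in range(1,n):
    if s[i,4]>200:
        ys,xs=np.where(l==i); print(s[i]); 
        for y in range(ys.min(),ys.max(),10): r=xs[ys==y]; print(y+150,r.min()+200,r.max()+200,end='; ')
```

```text
t 20.4 ee [651.8 100.2 277.4] tooly 38.2 tz [ 0.003  0.    -1.   ] j6 -0.532 F [ 0.8  0.1 -0.7] M [-0.079 -0.006 -0.013] w 65.3 0.0
[  60   28   35   81 1291]
178 277 277; 188 272 282; 198 264 290; 208 260 294; 218 263 290; 228 272 282; 238 272 282; 248 272 275; [  0  86  12  32 326]
236 200 204; 246 200 209; 256 200 210; 266 200 210; [145  86  15  32 430]
236 352 359; 246 346 359; 256 346 359; 266 345 359;
```

Nut 2's wing again sits upright and centred under the tool (column 277). Next is nut 3.

Request:
{"method": "servo_tool", "body": {"plan": [[[-1,-0.3,-0.7,0,0,0,-0.9],[-1,-0.3,-0.7,0,0,0,-0.9],[-1,-0.3,-0.7,0,0,0,-0.9],[-1,-0.3,-0.7,0,0,0,-0.9],[-1,-0.3,-0.7,0,0,0,-0.9]]]}}

```text
t: 20.87
ee_pos: [589.7, -40.8, 274.5]
orientation: [-1.9, -2.499, 0.003]
ft_force: [-0.5, 0.0, 0.2]
width: 87.9
grasp_force: 0.0
```

Request:
{"method": "servo_tool", "body": {"plan": [[[-1,-0.3,-0.7,0,0,0,-0.8],[-1,-0.15,-0.25,0,0,0,0],[-1,0,0,0,0,0,0],[-1,0,0,0,0,0,0],[-1,0,0,0,0,0,0]]]}}

```text
t: 21.28
ee_pos: [573.7, -76.9, 276.0]
orientation: [-1.981, -2.437, -0.0]
ft_force: [0.9, 0.2, -0.4]
width: 88.0
grasp_force: 0.0
```

Run:
```python
from h import *
st(); im=save("wrist","pics/w6.png")
```

```text
t 21.28 ee [573.7 -76.9 276. ] tooly 11.78 tz [-0.  0. -1.] j6 -0.36 F [ 0.9  0.2 -0.4] M [ 0.019  0.069 -0.026] w 88.0 0.0
```

View pics/w6.png

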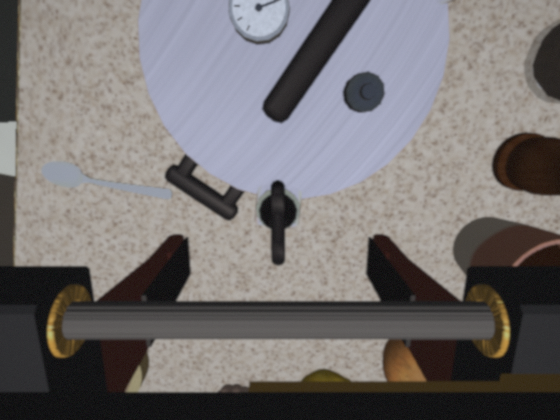

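Nut 3's wing sits at (278,182) to (278,262), centred and aligned, so I'm going down.

Request:
{"method": "servo_tool", "body": {"plan": [[[-1,0,-0.02,-0.5,0,0,0],[-0.5,0,0,-0.6,0,0,0],[0.2,0,0,-0.55,0,0,0],[0.4,0,0,0,0,0,0],[0.5,0,0,0,0,0,0]]]}}

```text
t: 21.75
ee_pos: [573.1, -77.5, 209.6]
orientation: [-1.98, -2.436, 0.002]
ft_force: [0.9, 0.4, -0.2]
width: 64.3
grasp_force: 0.0
```

Request:
{"method": "servo_tool", "body": {"plan": [[[0.6,0,0,0,0,0,0],[0.7,0,0,0,0,0,0],[0.7,0,0,0,0,0,0],[1,0,0,0,0,0,0],[1,0,0,0,0,0,0]]]}}

```text
t: 22.17
ee_pos: [573.6, -78.7, 211.3]
orientation: [1.983, 2.435, 0.001]
ft_force: [-0.7, -0.2, 1.0]
width: 31.5
grasp_force: 0.0
```

Request:
{"method": "servo_tool", "body": {"plan": [[[1,0,0,0,0,0,0],[1,0,0,0,0,0,0],[1,0,0,0,0,0,0],[1,0,0,0,0,0,0],[1,0,0,0,0,0,0]]]}}

```text
t: 22.58
ee_pos: [573.6, -78.6, 210.6]
orientation: [1.983, 2.436, 0.001]
ft_force: [1.7, 0.5, 0.1]
width: 8.9
grasp_force: 30.0
```

```bash
python3 -c "from h import *;st()"
```

```text
t 22.58 ee [573.6 -78.6 210.6] tooly 11.68 tz [ 0.001  0.    -1.   ] j6 -0.361 F [1.7 0.5 0.1] M [ 0.065 -0.308  0.032] w 8.9 30.0
```

Request:
{"method": "servo_tool", "body": {"plan": [[[1,0.005,0,-0.001,0,0,-0.6],[1,0,0,-0.001,0,0,-0.6],[1,0,0,-0.001,0,0,-0.6]]]}}

```text
t: 22.83
ee_pos: [573.5, -78.6, 210.4]
orientation: [2.172, 2.27, -0.0]
ft_force: [1.5, 0.1, -0.1]
width: 8.6
grasp_force: 30.0
```

```bash
python3 -c "from h import *;st()"
```

```text
t 22.83 ee [573.5 -78.6 210.4] tooly 2.54 tz [ 0. -0. -1.] j6 -0.201 F [ 1.5  0.1 -0.1] M [-0.022  0.036  0.092] w 8.6 30.0
```

Request:
{"method": "servo_tool", "body": {"plan": [[[1,0,0,-0.001,0,0,-0.6],[1,0,0,-0.001,0,0,-0.6],[1,0,0,-0.001,0,0,-0.6]]]}}

```text
t: 23.08
ee_pos: [573.4, -78.6, 210.3]
orientation: [-2.343, -2.093, 0.0]
ft_force: [0.1, 0.7, 1.2]
width: 8.9
grasp_force: 30.0
```

```bash
python3 -c "from h import *;st()"
```

```text
t 23.08 ee [573.4 -78.6 210.3] tooly -6.45 tz [-0. -0. -1.] j6 -0.044 F [0.1 0.7 1.2] M [0.042 0.087 0.151] w 8.9 30.0
```

Request:
{"method": "servo_tool", "body": {"plan": [[[1,0,0,-0.001,0,0,-0.6],[1,0,0,-0.001,0,0,-0.6]]]}}

```text
t: 23.25
ee_pos: [573.3, -78.6, 210.2]
orientation: [-2.449, -1.967, 0.001]
ft_force: [-0.8, 1.5, 1.5]
width: 8.8
grasp_force: 30.0
```

```bash
python3 -c "from h import *;st()"
```

```text
t 23.25 ee [573.3 -78.6 210.2] tooly -12.45 tz [-0.001  0.    -1.   ] j6 0.061 F [-0.8  1.5  1.5] M [0.026 0.146 0.022] w 8.8 30.0
```

Request:
{"method": "servo_tool", "body": {"plan": [[[1,0,0,-0.001,0,0,-0.6],[1,0,0,-0.001,0,0,-0.6]]]}}

```text
t: 23.42
ee_pos: [573.2, -78.6, 210.1]
orientation: [-2.548, -1.836, 0.001]
ft_force: [-0.1, 0.2, 1.1]
width: 8.7
grasp_force: 30.0
```

```bash
python3 -c "from h import *;st()"
```

```text
t 23.42 ee [573.2 -78.6 210.1] tooly -18.45 tz [-0.001  0.    -1.   ] j6 0.165 F [-0.1  0.2  1.1] M [0.007 0.204 0.093] w 8.7 30.0
```

Request:
{"method": "servo_tool", "body": {"plan": [[[1,0,0,-0.001,0,0,-0.6],[1,0,0,-0.001,0,0,-0.6]]]}}

```text
t: 23.58
ee_pos: [573.1, -78.5, 210.0]
orientation: [-2.641, -1.7, 0.001]
ft_force: [-1.0, 0.3, 2.3]
width: 8.9
grasp_force: 30.0
```

```bash
python3 -c "from h import *;st()"
```

```text
t 23.58 ee [573.1 -78.5 210. ] tooly -24.45 tz [-0.001  0.    -1.   ] j6 0.27 F [-1.   0.3  2.3] M [0.063 0.294 0.06 ] w 8.9 30.0
```

Request:
{"method": "servo_tool", "body": {"plan": [[[1,0,0,-0.001,0,0,-0.6],[1,0,0,-0.001,0,0,-0.6]]]}}

```text
t: 23.75
ee_pos: [573.0, -78.5, 209.9]
orientation: [-2.726, -1.56, 0.002]
ft_force: [-2.0, 0.2, 3.0]
width: 8.5
grasp_force: 30.0
```

```bash
python3 -c "from h import *;st()"
```

```text
t 23.75 ee [573.  -78.5 209.9] tooly -30.45 tz [-0.001  0.    -1.   ] j6 0.375 F [-2.   0.2  3. ] M [0.11  0.339 0.098] w 8.5 30.0
```

Request:
{"method": "servo_tool", "body": {"plan": [[[1,0,0,-0.001,0,0,-0.6],[1,0,0,-0.001,0,0,-0.6]]]}}

```text
t: 23.92
ee_pos: [573.0, -78.4, 209.8]
orientation: [-2.804, -1.415, 0.002]
ft_force: [-2.1, 1.0, 2.3]
width: 8.8
grasp_force: 30.0
```

```bash
python3 -c "from h import *;st()"
```

```text
t 23.92 ee [573.  -78.4 209.8] tooly -36.44 tz [-0.001  0.    -1.   ] j6 0.479 F [-2.1  1.   2.3] M [0.23  0.372 0.145] w 8.8 30.0
```

Request:
{"method": "servo_tool", "body": {"plan": [[[1,0,0,-0.001,0,0,-0.6],[1,0,0,-0.001,0,0,-0.6]]]}}

```text
t: 24.08
ee_pos: [572.9, -78.4, 209.7]
orientation: [-2.874, -1.266, 0.002]
ft_force: [-1.6, 2.0, 2.6]
width: 9.1
grasp_force: 30.0
```

```bash
python3 -c "from h import *;st()"
```

```text
t 24.08 ee [572.9 -78.4 209.7] tooly -42.44 tz [-0.002  0.    -1.   ] j6 0.584 F [-1.6  2.   2.6] M [0.31  0.408 0.221] w 9.1 30.0
```

Request:
{"method": "servo_tool", "body": {"plan": [[[1,0,0,-0.001,0,0,-0.6],[1,0,0,-0.001,0,0,-0.6]]]}}

```text
t: 24.25
ee_pos: [572.8, -78.3, 209.6]
orientation: [-2.936, -1.114, 0.002]
ft_force: [-2.5, 1.9, 2.3]
width: 8.6
grasp_force: 30.0
```

```bash
python3 -c "from h import *;st()"
```

```text
t 24.25 ee [572.8 -78.3 209.6] tooly -48.44 tz [-0.002  0.001 -1.   ] j6 0.689 F [-2.5  1.9  2.3] M [0.392 0.452 0.183] w 8.6 30.0
```

Request:
{"method": "servo_tool", "body": {"plan": [[[1,0,0,-0.001,0,0,-0.6],[1,0,0,-0.001,0,0,-0.6]]]}}

```text
t: 24.42
ee_pos: [572.7, -78.2, 209.5]
orientation: [-2.99, -0.959, 0.003]
ft_force: [-3.2, 2.5, 3.0]
width: 8.6
grasp_force: 30.0
```

```bash
python3 -c "from h import *;st()"
```

```text
t 24.42 ee [572.7 -78.2 209.5] tooly -54.43 tz [-0.002  0.001 -1.   ] j6 0.793 F [-3.2  2.5  3. ] M [0.48 0.52 0.21] w 8.6 30.0
```

Request:
{"method": "servo_tool", "body": {"plan": [[[1,0,0,-0.001,0,0,-0.6],[1,0,0,-0.001,0,0,-0.6]]]}}

```text
t: 24.58
ee_pos: [572.7, -78.1, 209.4]
orientation: [-3.036, -0.801, 0.003]
ft_force: [-1.5, 3.4, 3.1]
width: 8.6
grasp_force: 30.0
```

```bash
python3 -c "from h import *;st()"
```

```text
t 24.58 ee [572.7 -78.1 209.4] tooly -60.43 tz [-0.002  0.001 -1.   ] j6 0.898 F [-1.5  3.4  3.1] M [0.541 0.51  0.278] w 8.6 30.0
```

Request:
{"method": "servo_tool", "body": {"plan": [[[1,0,0,-0.001,0,0,-0.6],[1,0,0,-0.001,0,0,-0.6]]]}}

```text
t: 24.75
ee_pos: [572.6, -78.0, 209.3]
orientation: [-3.074, -0.641, 0.003]
ft_force: [-2.5, 3.3, 2.8]
width: 8.7
grasp_force: 30.0
```

```bash
python3 -c "from h import *;st()"
```

```text
t 24.75 ee [572.6 -78.  209.3] tooly -66.43 tz [-0.002  0.001 -1.   ] j6 1.003 F [-2.5  3.3  2.8] M [0.674 0.468 0.309] w 8.7 30.0
```

Request:
{"method": "servo_tool", "body": {"plan": [[[1,0,0,-0.001,0,0,-0.6],[1,0,0,-0.001,0,0,-0.6]]]}}

```text
t: 24.92
ee_pos: [572.6, -77.9, 209.2]
orientation: [-3.103, -0.48, 0.003]
ft_force: [-2.1, 4.4, 2.6]
width: 9.1
grasp_force: 30.0
```

```bash
python3 -c "from h import *;st()"
```

```text
t 24.92 ee [572.6 -77.9 209.2] tooly -72.43 tz [-0.002  0.001 -1.   ] j6 1.107 F [-2.1  4.4  2.6] M [0.716 0.544 0.262] w 9.1 30.0
```

Request:
{"method": "servo_tool", "body": {"plan": [[[1,0,0,-0.001,0,0,-0.6],[1,0,0,-0.001,0,0,-0.6]]]}}

```text
t: 25.08
ee_pos: [572.6, -77.8, 209.1]
orientation: [-3.124, -0.316, 0.004]
ft_force: [-1.6, 3.2, 2.7]
width: 8.8
grasp_force: 30.0
```

```bash
python3 -c "from h import *;st()"
```

```text
t 25.08 ee [572.6 -77.8 209.1] tooly -78.43 tz [-0.002  0.001 -1.   ] j6 1.212 F [-1.6  3.2  2.7] M [0.821 0.528 0.246] w 8.8 30.0
```

Request:
{"method": "servo_tool", "body": {"plan": [[[1,0,0,-0.001,0,0,-0.6],[1,0,0,-0.001,0,0,-0.6]]]}}

```text
t: 25.25
ee_pos: [572.5, -77.7, 209.0]
orientation: [-3.136, -0.152, 0.004]
ft_force: [-2.1, 4.8, 3.0]
width: 8.9
grasp_force: 30.0
```

```bash
python3 -c "from h import *;st()"
```

```text
t 25.25 ee [572.5 -77.7 209. ] tooly -84.43 tz [-0.002  0.001 -1.   ] j6 1.317 F [-2.1  4.8  3. ] M [0.955 0.511 0.336] w 8.9 30.0
```

Request:
{"method": "servo_tool", "body": {"plan": [[[1,0,0,-0.001,0,0,-0.6],[1,0,0,-0.001,0,0,-0.6]]]}}

```text
t: 25.42
ee_pos: [572.6, -77.6, 208.9]
orientation: [-3.14, 0.012, 0.004]
ft_force: [-2.4, 5.3, 2.6]
width: 8.6
grasp_force: 30.0
```

```bash
python3 -c "from h import *;st()"
```

```text
t 25.42 ee [572.6 -77.6 208.9] tooly -90.43 tz [-0.002  0.002 -1.   ] j6 1.422 F [-2.4  5.3  2.6] M [1.059 0.502 0.32 ] w 8.6 30.0
```

Request:
{"method": "servo_tool", "body": {"plan": [[[1,0,0,-0.001,0,0,-0.6],[1,0,0,-0.001,0,0,-0.6]]]}}

```text
t: 25.58
ee_pos: [572.6, -77.5, 208.8]
orientation: [-3.135, 0.176, 0.004]
ft_force: [-2.6, 6.2, 2.2]
width: 8.8
grasp_force: 30.0
```

```bash
python3 -c "from h import *;st()"
```

```text
t 25.58 ee [572.6 -77.5 208.8] tooly -96.44 tz [-0.002  0.002 -1.   ] j6 1.526 F [-2.6  6.2  2.2] M [1.131 0.45  0.29 ] w 8.8 30.0
```

Request:
{"method": "servo_tool", "body": {"plan": [[[1,0,0,-0.001,0,0,-0.6],[1,0,0,-0.001,0,0,-0.6]]]}}

```text
t: 25.75
ee_pos: [572.6, -77.4, 208.7]
orientation: [-3.122, 0.34, 0.004]
ft_force: [-2.4, 7.1, 2.6]
width: 9.0
grasp_force: 30.0
```

```bash
python3 -c "from h import *;st()"
```

```text
t 25.75 ee [572.6 -77.4 208.7] tooly -102.44 tz [-0.002  0.002 -1.   ] j6 1.631 F [-2.4  7.1  2.6] M [1.239 0.391 0.355] w 9.0 30.0
```

Request:
{"method": "servo_tool", "body": {"plan": [[[1,0.005,0.015,0,0,0,-0.6],[1,0,0.01,-0.001,0,0,-0.6],[1,0,0,-0.001,0,0,-0.6]]]}}

```text
t: 26.0
ee_pos: [572.7, -77.1, 208.6]
orientation: [-3.087, 0.583, 0.004]
ft_force: [-3.5, 2.2, 2.4]
width: 8.9
grasp_force: 30.0
```

```bash
python3 -c "from h import *;st()"
```

```text
t 26.0 ee [572.7 -77.1 208.6] tooly -111.41 tz [-0.003  0.001 -1.   ] j6 1.79 F [-3.5  2.2  2.4] M [0.498 0.507 0.391] w 8.9 30.0
```

Request:
{"method": "servo_tool", "body": {"plan": [[[1,0,0,-0.001,0,0,-0.6],[1,0,0,-0.001,0,0,-0.6]]]}}

```text
t: 26.17
ee_pos: [572.7, -77.0, 208.5]
orientation: [-3.052, 0.744, 0.004]
ft_force: [-3.0, 3.1, 1.2]
width: 9.4
grasp_force: 30.0
```

```bash
python3 -c "from h import *;st()"
```

```text
t 26.17 ee [572.7 -77.  208.5] tooly -117.42 tz [-0.003  0.001 -1.   ] j6 1.894 F [-3.   3.1  1.2] M [0.668 0.544 0.356] w 9.4 30.0
```

Request:
{"method": "servo_tool", "body": {"plan": [[[1,0,0,-0.001,0,0,-0.6],[1,0,0,-0.001,0,0,-0.6]]]}}

```text
t: 26.33
ee_pos: [572.8, -76.9, 208.4]
orientation: [-3.009, 0.903, 0.004]
ft_force: [-2.5, 3.9, 1.3]
width: 8.8
grasp_force: 30.0
```

```bash
python3 -c "from h import *;st()"
```

```text
t 26.33 ee [572.8 -76.9 208.4] tooly -123.42 tz [-0.002  0.001 -1.   ] j6 1.999 F [-2.5  3.9  1.3] M [0.776 0.476 0.348] w 8.8 30.0
```

Request:
{"method": "servo_tool", "body": {"plan": [[[1,0,0,-0.001,0,0,-0.6],[1,0,0,-0.001,0,0,-0.6]]]}}

```text
t: 26.5
ee_pos: [572.8, -76.9, 208.3]
orientation: [-2.957, 1.059, 0.004]
ft_force: [-1.1, 4.0, 2.0]
width: 8.7
grasp_force: 30.1
```

```bash
python3 -c "from h import *;st()"
```

```text
t 26.5 ee [572.8 -76.9 208.3] tooly -129.42 tz [-0.002  0.001 -1.   ] j6 2.104 F [-1.1  4.   2. ] M [0.857 0.343 0.378] w 8.7 30.1
```

Request:
{"method": "servo_tool", "body": {"plan": [[[1,0,0,-0.001,0,0,-0.7],[1,0,0,-0.001,0,0,-0.6]]]}}

```text
t: 26.67
ee_pos: [572.9, -76.8, 208.2]
orientation: [-2.892, 1.226, 0.004]
ft_force: [-1.9, 5.3, 0.8]
width: 9.0
grasp_force: 30.1
```

```bash
python3 -c "from h import *;st()"
```

```text
t 26.67 ee [572.9 -76.8 208.2] tooly -135.94 tz [-0.002  0.001 -1.   ] j6 2.218 F [-1.9  5.3  0.8] M [0.905 0.311 0.425] w 9.0 30.1
```

Request:
{"method": "servo_tool", "body": {"plan": [[[1,0,0,0,0,0,0],[0.6,0,0,0,0,0,0],[0,0,0,0,0,0,0],[-0.3,0,0,0,0,0,0],[-0.3,0,0,0,0,0,0]]]}}

```text
t: 27.08
ee_pos: [573.7, -77.8, 208.6]
orientation: [2.894, -1.222, 0.0]
ft_force: [0.6, -0.1, 0.3]
width: 31.7
grasp_force: 0.0
```

Request:
{"method": "servo_tool", "body": {"plan": [[[-0.5,0,0,0.6,0,0,0],[-1,0,0,0.6,0,0,0],[-1,0,0,0.5,0,0,0],[-1,0,0,0,0,0,0],[-1,0,0,0,0,0,0]]]}}

```text
t: 27.5
ee_pos: [574.2, -77.8, 277.5]
orientation: [-2.893, 1.223, -0.004]
ft_force: [-0.1, 1.1, -0.6]
width: 65.6
grasp_force: 0.0
```

Run:
```python
from h import *
st(); im=save("wrist","pics/w7.png")
m=(im[150:268,230:330].mean(2)<60).astype(np.uint8)
for y in (185,192,230,238,246): r=np.where(m[y-150])[0]+230; print(y,r.min() if len(r) else '',r.max() if len(r) else '')
```

```text
t 27.5 ee [574.2 -77.8 277.5] tooly -135.82 tz [ 0.003 -0.    -1.   ] j6 2.215 F [-0.1  1.1 -0.6] M [-0.033  0.159 -0.059] w 65.6 0.0
185 274 284
192 273 284
230 274 284
238 274 284
246 274 283
```

View pics/w7.png

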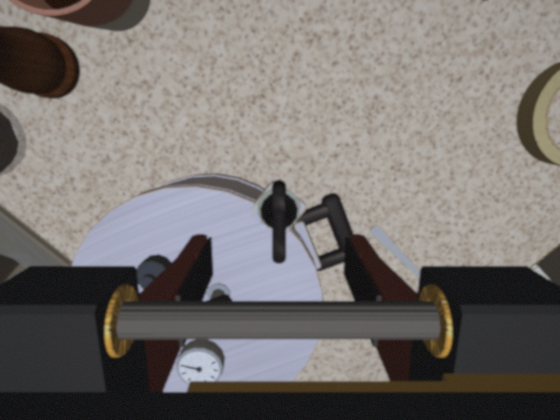

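Nut 3's wing is upright at (279,182) to (279,262), let go and at the angle I turned it to. The gripper is clear above it, so I'm handing in.

```bash
python3 -c "
from workcell import close_job
print(close_job())"
```

```text
the job is handed in; nothing more can be done
None
```

I clamped all three nuts clockwise from the gauge's side, each about a quarter turn past the felt bite (37–38 N estimated from wrist torque and turn angle), let go and handed the job in; no score came back.

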